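# Stack two plywood blanks square in a spring-arm drilling jig

### The arm

A 6-joint arm with a two-finger parallel gripper is mounted at the origin on the work surface. World frame = base frame: x ahead of the robot, y to its left, z up, the work surface at z = 0. Lengths are in m, angles in rad, forces in N, time in s.
With the tool pointing down it reaches from about 0.275 to 0.975 m from the base axis. Payload 8.4 kg.
Tool frame: the origin (TCP) lies at the centre of the arm's flange, where the gripper is bolted on; the fingertips stand 190 mm ahead of it and the grasp point (between the pads) lies 171 mm ahead of it (nose_length is the distance from the TCP to the fingertips, in m); z points along the fingers, y is the direction in which the jaws open and shut (so a half turn about z gives the same grasp; the last joint's range is limited). The gripper opens to 92 mm and grips with 3 to 60 N. Pads are 20 mm wide; open, the fingers measure 128 mm over their backs; the gripper's body (75 mm by 189 mm) begins 69 mm behind the grasp point.
Start: joints at [1.187, 0.353, 1.633, -0, 1.155, -0.002], TCP at [0.233, 0.58, 0.405] pointing down, gripper open.
Joint ranges: [-2.63, 2.63], [-0.92, 2.1], [0.06, 2.66], [-1.3, 4.44], [0, 2.69], [-3.02, 3.02]. Speed limits (rad/s): [2.22, 2.22, 2.79, 3.14, 3.14, 3.14].

### API

Orientations are given as a 3x3 rotation matrix whose columns are the frame's x, y, z axes.
In Python, from cell import * gives the robot as it stands.
- The arm moves only by the tool arm_command, never from a script. Its argument "increments" is a list of rows, each a list of 3 entries, a list of its own where there are three numbers: the finger opening in m, from 0 to 0.0919, then the shift along the world's x, y, z in m, then the turn about the world's z in rad. A call has 1 to 20 rows; each row is the pose to reach, as a shift and turn from the pose measured when the call began; what a row does not reach only later rows make up. A row lasts 1/10 s, in which the tool goes at most 50 mm and 8.59 degrees, less where a joint would pass 70% of its speed; a pose out of reach is approached as far as the arm can. A call with a gripper value outside its range is refused whole. The fingers move at their own pace and stop on an object; the grip force is fixed at half the most. Time passes only in rows, so rows that repeat a pose let the fingers close. It gives the time, the measured TCP pose, the force and the opening at its end, in the units of the state.
- get_state(): the state, without advancing time (a new reading comes with each control period).
- capture(name): name is "scene" or "top" or "wrist"; returns a dict with "img" (420x560x3 uint8, blue, green, red), "K" (3x3 intrinsics, pixels), "distortion" ([k1, k2, p1, p2, k3] as OpenCV has them; the pictures are not rectified), "camera_from_world" (4x4, takes a point from world to camera coordinates). Camera axes: x right, y down, z forward; pixel columns grow to the right and rows downward; lengths in m; the calibration is good to about 2 mm. A picture is of the moment at which its call begins. There is no depth.
- sign_off(): hands the job in, once; it reports no verdict.
The state is a dict: "time_s": time; "joint_pos": joint angles; "joint_velocities": joint speeds; "joint_efforts": joint torques, N m; "position": TCP position; "orientation": TCP orientation; "ft_force": force on the tool from outside, world axes, zero at the start; "wrist_torque": the same for the moment, N m; "finger_gap": opening from 0.0 (shut) to 1.0 (fully open).
Only numpy, scipy, OpenCV 4.12 (cv2) and the standard library are available. Lean on these libraries where they do the work, as an engineer would, in place of code of your own. Each camera call takes 0.05 s, during which the arm holds its last target. There are 200 camera calls.

### The job

Load the drilling jig: take the two plywood boards off the sloping rack and lay them flat on the jig's bed in one stack, the long board at the bottom and the short one on top of it, each slid in under the sprung hold-down arm. Both must end up flush against the end fence and the side fence, with their lengths pointing along the jig and the arm pressing on top of the stack. Do not disturb the other things on the table, and let go of everything at the end.

Things in the scene. Friction and masses are not known exactly. Their poses are not given: they have to be found in the camera images.
- jig: Drilling jig, fixed to the table: dark wooden bed 290 x 125 mm, 16 mm thick, with two low aluminium fences and a sprung steel arm. Origin at table level, z up, x along the jig towards the end fence. The bed spans x -65 to +225, y -62 to +62 mm. Boards belong on it with their centre line on y = 0. The arm's bracket: x 172 to 208, y -27 to +27, top 76 mm above the table.
- corner (a point): Inside corner where the faces of the two fences meet, on the bed's upper face (16 mm above the table); at (100, -30, 16) mm in the jig's frame, same axes. A board laid home covers x from minus its length to 0 and y from 0 to 60 mm from here. Both fences stand 36 mm above the bed.
- end_fence (a point): Middle of the end fence's face, on the bed, at (100, 0, 16) mm of the jig. The face looks to -x; it is two blocks 24 mm wide centred at y = -30 and +30 mm, the arm passing between them.
- side_fence (a point): Middle of the side fence's face, on the bed, at (70, -30, 16) mm of the jig. The face looks to +y and is only 60 mm long (x 40 to 100 mm of the jig), so that a board's outer part has both long sides free for fingers.
- clamp (a joint): Angle of the sprung arm, rad: 0 at rest, growing as it lifts, to 0.6; about 0.045 with one board under it, 0.13 with two. It hinges about the jig's y axis at x = 190, z = 62 mm of the jig. A spring presses its pad down with about 1.3 N at rest, 2.5 N on two boards. Friction adds: pushing a board in takes up to about 8 N.
- clamp_lip (a point): Free end of the arm's upturned lip (moves with the arm), 95 mm from the end fence, 29 mm above the bed at rest, 37 mm with one board in (the underside 3 mm lower). The arm is a bar 24 mm wide on y = 0 of the jig; its pad is 45 mm from the end fence, 6 mm above the bed at rest. From the pad the lip slopes up towards -x: a board slid in along +x lifts the arm by itself.
- rack: Sloping wooden rack, fixed, 210 x 190 mm base, two rests side by side at y = -58 and +58 mm. Origin at table level; x points up the slope. Each rest is a strip 34 mm wide, narrower than the board, rising at 32 degrees along +x from a small ledge whose face is at x = -75, z = 45 mm; the ledge stands 10 mm above the strip and the strip is 165 mm long.
- long_board: The long plywood board, 180 x 60 x 12 mm, about 85 g, lying on one of the two rests of the rack (either one) with its lower end against the ledge. Its origin is the middle of the underside edge at the end that starts at the bottom of the slope; x runs along the length towards the other end, y across the width, z out of the upper face.
- long_board_mid (a point): Centre of the long board (90 mm along, mid-thickness), axes as the board's.
- short_board: The short plywood board, 145 x 60 x 12 mm, about 68 g, lying on the other rest in the same way. Its origin is the middle of the underside edge at the end that starts at the bottom of the slope; x runs along the length towards the other end, y across the width, z out of the upper face.
- short_board_mid (a point): Centre of the short board (72.5 mm along, mid-thickness), axes as the board's.
- pot: Tapered steel pot, 70 mm across the mouth and 75 mm high, with craft sticks up to 115 mm high; leave alone. Origin centre of its foot.
- beaker: Glass beaker 60 mm across, 85 mm high; leave alone. Origin centre of its foot.
- punch_block: Plywood block 75 x 100 x 34 mm with rows of steel punches, 66 mm high in all; leave alone. Origin centre of its underside.
- mallet: Mallet lying on the table, 225 mm long along its y, head 95 mm wide and 40 mm high at its +y end; leave alone. Origin mid-length at table level.
- offcut: Small plywood offcut 85 x 60 x 12 mm lying flat on the table, not part of the job; leave alone. Origin centre of its underside.
- screwdriver: Screwdriver lying on the table, about 200 mm long, handle at its -x end; leave alone.
Things that resemble listed ones, but are neither listed nor needed, are in the scene too. Leave any blue or green look-alike of the long_board alone.

How it is judged:
On the way, in this order (a step that is already met when the one before it is completed fails the run):
1. the long board lies flat on the bed beneath the arm, flush against both fences and let go (x of long_board_mid in the frame of corner between -0.0925 and -0.0875 m and y of long_board_mid in the frame of corner between 0.0275 and 0.0325 m and z of long_board_mid in the frame of corner between 0.003 and 0.009 m and angle between the x axis of long_board and the x axis of jig, either way round below 0.025 rad and contact force between the fingers and long_board below 0.1 N and value of joint clamp above 0.025 rad), for 0.2 s.
2. the short board lies on the long one beneath the arm, flush against both fences (x of short_board_mid in the frame of corner between -0.075 and -0.07 m and y of short_board_mid in the frame of corner between 0.0275 and 0.0325 m and z of short_board_mid in the frame of corner between 0.015 and 0.021 m and angle between the x axis of short_board and the x axis of jig, either way round below 0.025 rad and value of joint clamp above 0.1 rad), for 0.2 s.
At the end, for the whole second after the job is handed in: The long board lies on the bed and the short board on it, each within 2.5 mm of flush with the end fence and with the side fence, within 3 mm of its height when flat, and within 0.025 rad of the jig's direction, the arm pressing on the stack (joint 0.10 to 0.19), both boards released and at rest (all of step 2 and x of long_board_mid in the frame of corner between -0.0925 and -0.0875 m and y of long_board_mid in the frame of corner between 0.0275 and 0.0325 m and z of long_board_mid in the frame of corner between 0.003 and 0.009 m and angle between the x axis of long_board and the x axis of jig, either way round below 0.025 rad and contact force between the fingers and long_board below 0.1 N and linear speed of each of long_board, short_board below 0.02 m/s and contact force between the fingers and short_board below 0.1 N and value of joint clamp below 0.19 rad); the robot touches nothing.
It fails at once if another thing on the table (pot, beaker, punch block, mallet, offcut, screwdriver) was moved more than 20 mm (distance of any of pot, beaker, punch_block, mallet, offcut, screwdriver from where it was at the start of the episode above 0.02 m).
It also fails if it takes over 67 s, if anything falls off the work surface, if the arm or the gripper's body presses on something with over 40 N, if the wrist force passes 120 N, or if a joint passes its speed limit or range.

## Working session

There is one attempt and no reset: what is moved stays moved. The work goes in short steps, Python scripts to look and compute and a tool call to move; the robot and the scene stay as the last step left them, time stands still between calls to the robot, and variables do not carry over. Pictures are saved under pics/ and viewed, about 8 in all and at most 12, crops included, and the job is handed in when it is done.

Besides the shell and the picture viewer there is one more tool, called after ">>>" as name(argument=value, ...), one argument or row to a line, values as JSON. arm_command: Moves the arm, as the interface text tells. Its arguments: {"type":"object","properties":{"increments":{"type":"array","items":{"type":"array"}}},"required":["increments"]}

```bash
mkdir -p pics; ls; python3 - <<'E'
from cell import *
import cv2
s=get_state(); print({k:s[k] for k in ('time_s','position','finger_gap','ft_force')}); print(s['orientation'])
for n in('scene','top'):
    c=capture(n); cv2.imwrite(f'pics/{n}0.png',c['img']); print(n,c['K'],c['distortion'],c['camera_from_world'])
a=cv2.imread('pics/scene0.png')
E
```

```text
pics
{'time_s': 0.0, 'position': array([0.23278748, 0.57977417, 0.40396204]), 'finger_gap': 0.9989580428890065, 'ft_force': array([-0.13586438, -1.3921387 ,  0.28579068])}
[[-9.27988571e-01  3.72608289e-01 -5.24122651e-04]
 [ 3.72608657e-01  9.27987646e-01 -1.31064966e-03]
 [-1.97958219e-06 -1.41156054e-03 -9.99999004e-01]]
scene [[438.88088524   0.         286.49132973]
 [  0.         438.88088524 207.89011455]
 [  0.           0.           1.        ]] [-0.11437914  0.          0.          0.          0.        ] [[ 0.14519559  0.98932925  0.0120779  -0.21683518]
 [ 0.66872841 -0.08913228 -0.7381448  -0.25086307]
 [-0.72919171  0.11525221 -0.67453419  1.9145711 ]
 [ 0.          0.          0.          1.        ]]
top [[448.93329784   0.         284.22115579]
 [  0.         448.93329784 207.93264341]
 [  0.           0.           1.        ]] [-0.03889388  0.          0.          0.          0.        ] [[-8.65181713e-04 -9.99933279e-01  1.15190945e-02  1.31975393e-01]
 [-9.96302471e-01 -1.27687724e-04 -8.59149024e-02  5.13075157e-01]
 [ 8.59106409e-02 -1.15508344e-02 -9.96235886e-01  1.44438498e+00]
 [ 0.00000000e+00  0.00000000e+00  0.00000000e+00  1.00000000e+00]]
```

View pics/scene0.png

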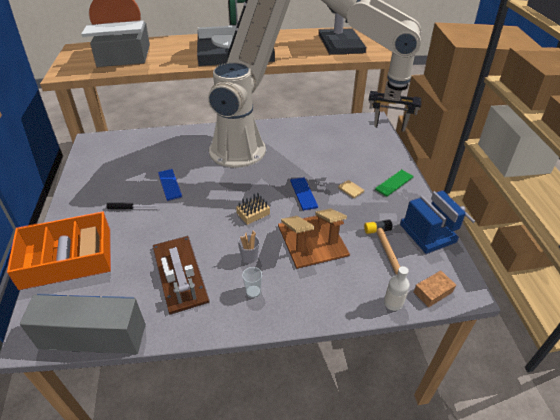

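View pics/top0.png

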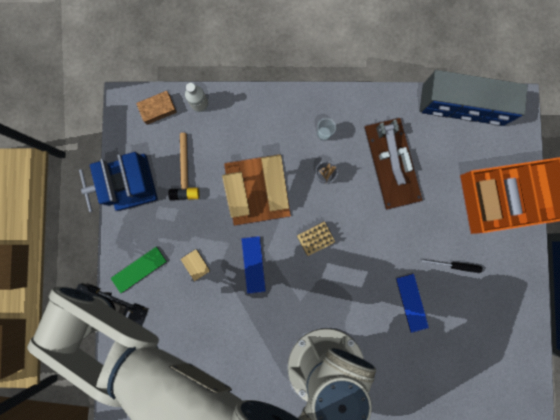

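Scene: rack at (313,235), jig at (180,272). Top: rack at (257,190) with two plywood boards at about (236,195) and (274,180); jig at (393,163). The blue and green boards at (254,265), (412,302) and (138,270) are look-alikes to leave alone. Next, an enlarged crop.

```bash
python3 - <<'E'
import cv2,numpy as np
a=cv2.imread('pics/top0.png'); b=cv2.imread('pics/scene0.png')
A=cv2.resize(a[145:235,215:300],None,fx=4.7,fy=4.7,interpolation=cv2.INTER_CUBIC)
B=cv2.resize(a[110:215,355:430],None,fx=4,fy=4,interpolation=cv2.INTER_CUBIC)
C=cv2.resize(b[195:270,270:355],None,fx=4.7,fy=4.7,interpolation=cv2.INTER_CUBIC)
h=600;o=np.zeros((600,800,3),np.uint8)
A=cv2.resize(a[145:220,215:315],None,fx=4,fy=4,interpolation=3) # 400x300
A2=cv2.resize(a[110:220,355:430],None,fx=4,fy=4,interpolation=3) #300x440
C=cv2.resize(b[200:270,270:355],None,fx=4,fy=4,interpolation=3) #340x280
o[:300,:400]=A;o[:440,400:700]=A2;o[300:580,:340]=C
cv2.imwrite('pics/c1.png',o)
E
```

```text
(no output)
```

View pics/c1.png

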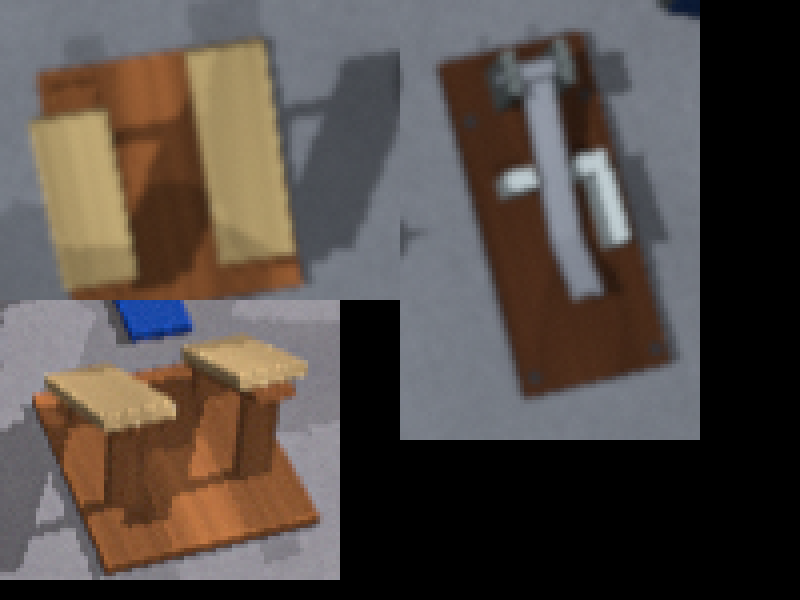

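Rack: the long board is the right one, on the world -y side, with top crop corners at (184,54), (267,38), (300,255) and (218,265). The short board is the left one. Both are bare plywood on the rests with their high ends towards +x. The jig's bed corners are at (40,65), (185,33), (272,358) and (127,397) in its crop, and its end fence points to +x. Next I solve for the poses.

```bash
cat > h.py <<'E'
import cv2,numpy as np
from scipy.optimize import least_squares
def proj(c,P):
    T=c['camera_from_world'];r=cv2.Rodrigues(T[:3,:3])[0]
    return cv2.projectPoints(np.asarray(P,float).reshape(-1,3),r,T[:3,3],c['K'],np.array(c['distortion']))[0].reshape(-1,2)
def crop(p,o,off,s): return (np.array(p,float)-off+.5)/s-.5+o
def Rz(a): return np.array([[np.cos(a),-np.sin(a),0],[np.sin(a),np.cos(a),0],[0,0,1]])
E
python3 - <<'E'
from h import *
from cell import capture
ct=capture('top');cs=capture('scene')
L=crop([(184,54),(267,38),(300,255),(218,265)],(215,145),(0,0),4)
S=crop([(30,122),(109,110),(136,275),(66,291)],(215,145),(0,0),4)
Ls=crop([(103,420),(175,402),(112,370),(46,380)],(270,200),(0,300),4)
Ss=crop([(240,382),(305,365),(246,337),(184,350)],(270,200),(0,300),4)
J=crop([(40,65),(185,33),(272,358),(127,397)],(355,110),(0,0),4)
t=np.radians(32);ex=np.array([np.cos(t),0,np.sin(t)]);ez=np.array([-np.sin(t),0,np.cos(t)])
def brd(p,l): # p = origin xyz,yaw ; corners tl tr br bl (top view: left=+y)
    q=[ex*l+ez*.012+[0,s*.03,0] for s in(1,-1)]+[ez*.012+[0,s*.03,0] for s in(-1,1)]
    return np.array(q)@Rz(p[3]).T+p[:3]
for n,l,o,os in(('long',.18,L,Ls),('short',.145,S,Ss)):
    # scene order: near-left(-y), near-right(+y), far-right(+y), far-left(-y)
    f=lambda p:np.r_[(proj(ct,brd(p,l))-o).ravel(),(proj(cs,brd(p,l)[[1,0,3,2]])-os).ravel(),(p[2]-.045)*300]
    r=least_squares(f,[.5,.05,.045,.1],loss='soft_l1')
    p=r.x;print(n,p.round(4),'rms',np.sqrt(np.mean(r.fun**2)));print(r.fun[:16].reshape(-1,2).round(1).tolist())
    print(' mid',(Rz(p[3])@(ex*l/2+ez*.006)+p[:3]).round(4))
    print(' rack origin',(p[:3]+Rz(p[3])@np.array([.075,.058 if n=='long' else -.058,0])).round(4))
def bed(p): return np.array([[.225,.062,.016],[.225,-.062,.016],[-.065,-.062,.016],[-.065,.062,.016]])@Rz(p[2]).T+[p[0],p[1],0]
r=least_squares(lambda p:(proj(ct,bed(p))-J).ravel(),[.6,-.2,.2]);print('jig',r.x.round(4),r.fun.round(1))
E
```

```text
long [0.5128 0.1522 0.0451 0.1575] rms 0.848191824685604
[[-0.2, -0.1], [-1.3, 0.8], [-2.1, -0.8], [-0.2, -0.3], [-0.7, 0.3], [-0.3, 0.8], [-0.9, -1.3], [-0.9, -0.4]]
 mid [0.585  0.1637 0.0979]
 rack origin [0.5778 0.2213 0.0451]
short [0.4932 0.2764 0.0449 0.1503] rms 0.6581627664515364
[[-0.7, -0.2], [-0.9, -0.1], [-0.1, 0.5], [-1.2, -0.7], [-1.1, -0.4], [-0.1, 0.3], [-0.9, 0.1], [-1.3, 0.1]]
 mid [0.5508 0.2851 0.0884]
 rack origin [0.576  0.2303 0.0449]
jig [ 0.5872 -0.2508  0.2361] [ 0.1 -0.7 -0.6 -0.9  0.1  1.3  0.4  0.3]
```

>>> arm_command(
  increments=[
    [0.0919, [0.37, -0.41, 0.04], 0.54],
    [0.0919, [0.37, -0.41, 0.04], 0.54],
    [0.0919, [0.37, -0.41, 0.04], 0.54],
    [0.0919, [0.37, -0.41, 0.04], 0.54],
    [0.0919, [0.37, -0.41, 0.04], 0.54],
    [0.0919, [0.37, -0.41, 0.04], 0.54],
    [0.0919, [0.37, -0.41, 0.04], 0.54],
    [0.0919, [0.37, -0.41, 0.04], 0.54],
    [0.0919, [0.37, -0.41, 0.04], 0.54],
    [0.0919, [0.37, -0.41, 0.04], 0.54],
    [0.0919, [0.37, -0.41, 0.04], 0.54],
    [0.0919, [0.37, -0.41, 0.04], 0.54],
    [0.0919, [0.37, -0.41, 0.04], 0.54],
    [0.0919, [0.37, -0.41, 0.04], 0.54],
  ],
)

```text
time_s: 1.6
position: [0.6021, 0.1705, 0.4438]
orientation: [[-0.988, -0.157, -0.001], [-0.157, 0.988, -0.001], [0.001, -0.0, -1.0]]
ft_force: [0.3, 0.1, 0.9]
finger_gap: 1.003
```

```bash
python3 - <<'E'
from h import *
from cell import *
c=capture('wrist');cv2.imwrite('pics/w1.png',c['img']);cv2.imwrite('pics/w1b.png',cv2.resize(c['img'],(784,588),interpolation=3))
import pickle;pickle.dump(c,open('w1.pkl','wb'))
s=get_state();print(s['time_s'],s['position'],s['joint_pos'],s['ft_force'],s['orientation']);T=c['camera_from_world'];print(-T[:3,:3].T@T[:3,3],T[2,:3])
E
```

```text
1.65 [0.60186631 0.17095224 0.44391127] [ 2.74440593e-01  3.21091826e-01  1.58939595e+00 -3.51983280e-04
  1.23219341e+00 -1.45531212e+00] [-1.21034342  1.10152804  0.06698464] [[-9.87373971e-01 -1.58403671e-01 -9.57810504e-04]
 [-1.58403133e-01  9.87374331e-01 -6.14571474e-04]
 [ 1.04306788e-03 -4.55091692e-04 -9.99999352e-01]]
[0.52027124 0.15760269 0.42314882] [ 0.28737597  0.04598629 -0.95671329]
```

View pics/w1b.png

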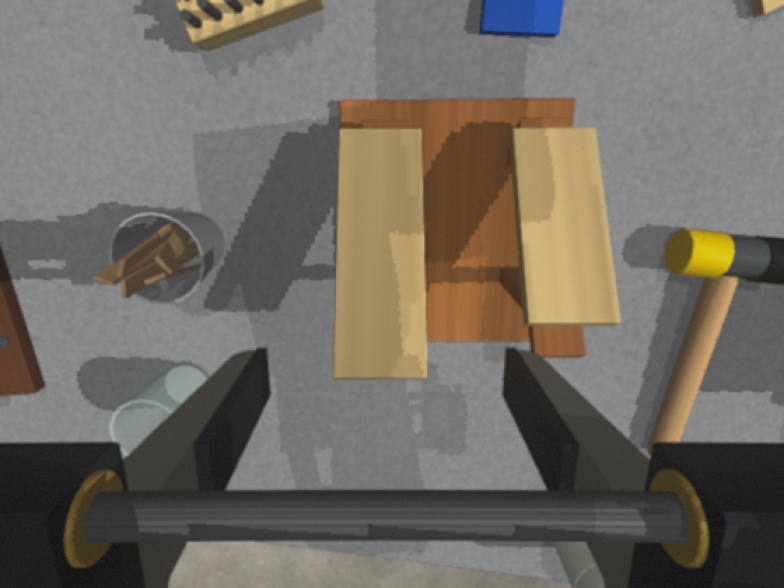

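Wrist view: long board top corners at (341,128), (421,128), (427,377) and (334,377). Short board at (514,128), (596,128), (619,321) and (527,324), slightly yawed.

```bash
python3 - <<'E'
from h import *
import pickle
c=pickle.load(open('w1.pkl','rb'))
L=crop([(341,128),(421,128),(427,377),(334,377)],0,0,1.4)
S=crop([(514,128),(596,128),(619,321),(527,324)],0,0,1.4)
t=np.radians(32);ex=np.array([np.cos(t),0,np.sin(t)]);ez=np.array([-np.sin(t),0,np.cos(t)])
def brd(p,l):
    q=[ez*.012+[0,s*.03,0] for s in(-1,1)]+[ex*l+ez*.012+[0,s*.03,0] for s in(1,-1)]
    return np.array(q)@Rz(p[3]).T+p[:3]
for n,l,o,g in(('long',.18,L,.125),('short',.145,S,.105)):
    r=least_squares(lambda p:(proj(c,brd(p,l))-o).ravel(),[.5,.2,.045,.15]);p=r.x
    print(n,p.round(4),r.fun.round(1),'grip',(p[:3]+Rz(p[3])@(ex*g+ez*.006)).round(4))
E
```

```text
long [0.5121 0.1527 0.0428 0.1592] [-0.7  0.3  0.7  0.2  0.5 -0.2 -0.6 -0.2] grip [0.6136 0.169  0.1142]
short [0.4922 0.278  0.0419 0.1523] [-0.5  0.1 -0.2  0.1  0.4  1.2  0.2 -1.4] grip [0.577  0.291  0.1027]
```

>>> arm_command(
  increments=[
    [0.0919, [0.012, -0.002, -0.08], 0],
    [0.0919, [0.012, -0.002, -0.12], 0],
    [0.0919, [0.012, -0.002, -0.144], 0],
    [0.0919, [0.012, -0.002, -0.144], 0],
    [0.0919, [0.012, -0.002, -0.144], 0],
    [0.05, [0.012, -0.002, -0.144], 0],
    [0.05, [0.012, -0.002, -0.144], 0],
    [0.05, [0.012, -0.002, -0.144], 0],
    [0.05, [0.012, -0.002, -0.144], 0],
    [0.05, [0.012, -0.002, -0.144], 0],
    [0.05, [0.012, -0.002, -0.144], 0],
    [0.05, [0.012, -0.002, -0.144], 0],
  ],
)

```text
time_s: 2.85
position: [0.6141, 0.169, 0.301]
orientation: [[-0.987, -0.158, 0.0], [-0.158, 0.987, -0.0], [-0.0, -0.0, -1.0]]
ft_force: [-1.9, 0.1, 6.8]
finger_gap: 0.65
```

>>> arm_command(
  increments=[
    [0.05, [0, 0, 0.03], 0],
    [0.05, [0, 0, 0.07], 0],
    [0.05, [0, 0, 0.12], 0],
    [0.05, [-0.03, -0.04, 0.15], -0.15],
    [0.05, [-0.147, -0.446, 0.15], -0.3],
    [0.05, [-0.147, -0.446, 0.15], -0.45],
    [0.05, [-0.147, -0.446, 0.15], -0.6],
    [0.05, [-0.147, -0.446, 0.15], -0.75],
    [0.05, [-0.147, -0.446, 0.15], -0.9],
    [0.05, [-0.147, -0.446, 0.15], -1.05],
    [0.05, [-0.147, -0.446, 0.15], -1.2],
    [0.05, [-0.147, -0.446, 0.15], -1.35],
    [0.05, [-0.147, -0.446, 0.15], -1.5],
    [0.05, [-0.147, -0.446, 0.15], -1.65],
    [0.05, [-0.147, -0.446, 0.15], -1.8],
    [0.05, [-0.147, -0.446, 0.15], -1.95],
    [0.05, [-0.147, -0.446, 0.15], -2.1],
    [0.05, [-0.147, -0.446, 0.15], -2.25],
    [0.05, [-0.147, -0.446, 0.15], -2.4],
    [0.05, [-0.147, -0.446, 0.15], -2.5],
  ],
)

```text
time_s: 4.85
position: [0.467, -0.2771, 0.451]
orientation: [[0.701, 0.714, -0.0], [0.714, -0.701, 0.0], [-0.0, -0.0, -1.0]]
ft_force: [-0.0, -0.1, -0.0]
finger_gap: 0.651
```

>>> arm_command(
  increments=[
    [0.05, [0, 0, 0], -0.15],
    [0.05, [0, 0, 0], -0.3],
    [0.05, [0, 0, 0], -0.45],
    [0.05, [0, 0, 0], -0.56],
    [0.05, [0, 0, 0], -0.56],
    [0.05, [0, 0, 0], -0.56],
  ],
)

```text
time_s: 5.45
position: [0.4669, -0.2771, 0.451]
orientation: [[0.972, 0.236, -0.0], [0.236, -0.972, 0.001], [-0.0, -0.001, -1.0]]
ft_force: [0.1, -0.2, -0.5]
finger_gap: 0.647
```

```bash
python3 - <<'E'
from h import *
from cell import *
import pickle
c=capture('wrist');cv2.imwrite('pics/w2.png',cv2.resize(c['img'],(784,588),interpolation=3));pickle.dump(c,open('w2.pkl','wb'))
s=get_state();print(s['time_s'],s['position'],s['joint_pos'],s['ft_force'],s['orientation'],s['finger_gap'])
E
```

```text
5.5 [ 0.46688206 -0.27705386  0.45100349] [-5.38371795e-01  1.82030538e-01  1.75677640e+00  1.60929072e-04
  1.20340103e+00  7.94610576e-01] [ 0.06288057  0.84833175 -1.59064518] [[ 9.71868833e-01  2.35522330e-01 -4.51263139e-04]
 [ 2.35522525e-01 -9.71868789e-01  4.44437866e-04]
 [-3.33893519e-04 -5.38217944e-04 -9.99999799e-01]] 0.6506652762165206
```

View pics/w2.png

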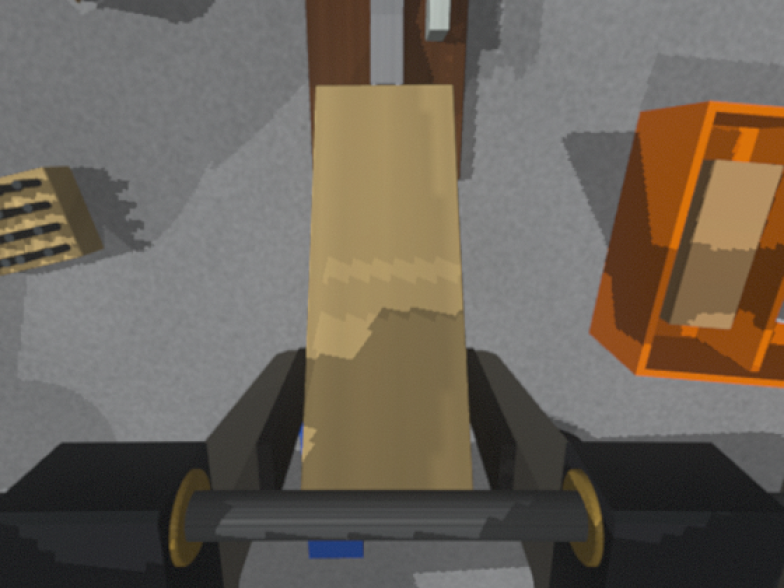

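Wrist view with the board held level with the fingers. Its leading low end is at (316–453,86), the bed's right edge runs (468,0)→(460,178, near corner), its left edge is at (306,0), the side fence's inner end is near (427,38), and the arm's centre is at x≈387.

```bash
python3 - <<'E'
from h import *
import pickle
c=pickle.load(open('w2.pkl','rb'))
def jw(P,p=(.5872,-.2508,.2361)): return np.array(P)@Rz(p[2]).T+[p[0],p[1],0]
def back(px,z):
    n=cv2.undistortPoints(np.array([[px]],float),c['K'],np.array(c['distortion']))[0,0]
    T=c['camera_from_world'];C=-T[:3,:3].T@T[:3,3];d=T[:3,:3].T@np.r_[n,1];return C+d*(z-C[2])/d[2]
for n,px,z in(('R0',(468,0),.016),('Rc',(460,178),.016),('L0',(306,0),.016),('L1',(313,100),.016),('armL',(371,3),.045),('armR',(404,3),.045),('fence',(427,38),.052)):
    w=back(crop([px],0,0,1.4)[0],z);q=Rz(.2361).T@(w-[.5872,-.2508,0]);print(n,w.round(4),'jig',q.round(4))
for x in((316,86),(453,86)):print('lead',(Rz(.2361).T@(back(crop([x],0,0,1.4)[0],.451-.19+.005-.0663+.005)-[.5872,-.2508,0])).round(4))
E
```

```text
R0 [ 0.6665 -0.292   0.016 ] jig [ 0.0675 -0.0586  0.016 ]
Rc [ 0.5397 -0.3231  0.016 ] jig [-0.0631 -0.0591  0.016 ]
L0 [ 0.6376 -0.1726  0.016 ] jig [0.0673 0.0642 0.016 ]
L1 [ 0.5702 -0.191   0.016 ] jig [-0.0026  0.0621  0.016 ]
armL [ 0.6404 -0.2235  0.045 ] jig [0.0581 0.0141 0.045 ]
armR [ 0.6459 -0.2462  0.045 ] jig [ 0.0582 -0.0092  0.045 ]
fence [ 0.6271 -0.2675  0.052 ] jig [ 0.0349 -0.0256  0.052 ]
lead [-0.0139  0.0336  0.2047]
lead [-0.0138 -0.0259  0.2047]
```

>>> arm_command(
  increments=[
    [0.05, [-0.001, 0.003, -0.05], 0],
    [0.05, [-0.001, 0.003, -0.1], 0],
    [0.05, [-0.001, 0.003, -0.14], 0],
    [0.05, [-0.001, 0.003, -0.16], 0],
    [0.05, [-0.001, 0.003, -0.17], 0],
    [0.05, [-0.001, 0.003, -0.18], 0],
    [0.05, [-0.001, 0.003, -0.19], 0],
    [0.05, [-0.001, 0.003, -0.195], 0],
    [0.05, [-0.001, 0.003, -0.195], 0],
  ],
)

```text
time_s: 6.4
position: [0.4661, -0.2743, 0.2561]
orientation: [[0.972, 0.236, 0.0], [0.236, -0.972, 0.0], [0.0, 0.0, -1.0]]
ft_force: [-1.4, -0.4, 2.0]
finger_gap: 0.652
```

>>> arm_command(
  increments=[
    [0.05, [0, 0, -0.01], 0],
    [0.05, [0, 0, -0.02], 0],
    [0.05, [0, 0, -0.03], 0],
    [0.05, [0, 0, -0.037], 0],
    [0.05, [0, 0, -0.042], 0],
    [0.05, [0, 0, -0.046], 0],
    [0.05, [0, 0, -0.046], 0],
  ],
)

```text
time_s: 7.1
position: [0.4661, -0.2742, 0.2096]
orientation: [[0.972, 0.235, -0.0], [0.235, -0.972, 0.0], [0.0, -0.0, -1.0]]
ft_force: [-1.1, -0.7, 2.4]
finger_gap: 0.648
```

```bash
python3 - <<'E'
from h import *
from cell import *
import pickle
c=capture('wrist');d=capture('scene');
a=cv2.resize(c['img'],(560,420));b=cv2.resize(d['img'][225:325,120:240],(504,420),interpolation=3)
o=np.hstack([a,b]);o=cv2.resize(o,(798,315));cv2.imwrite('pics/w3.png',o);pickle.dump((c,d),open('w3.pkl','wb'))
s=get_state();print(s['time_s'],s['position'],s['ft_force'],s['finger_gap'])
E
```

```text
7.2 [ 0.46615209 -0.27418732  0.21011236] [-0.92429734  0.22199026  0.55513509] 0.6480146078666235
```

View pics/w3.png

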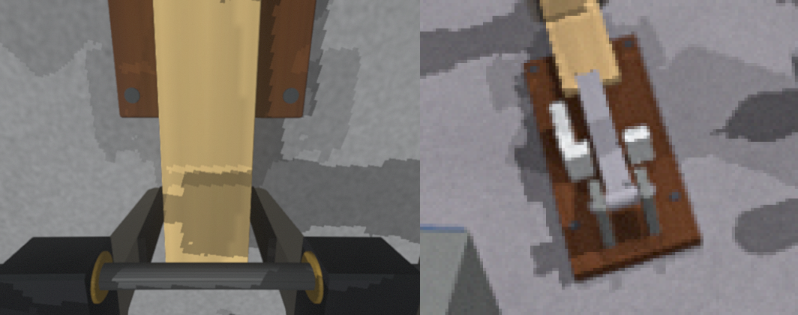

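Board flat on the bed, its tip just under the lip (right panel (597,80)), about 4 mm clear on +y. I'll slide it in.

>>> arm_command(
  increments=[
    [0.05, [0.0, 0.0, -0.002], 0],
    [0.05, [0.015, 0.0036, -0.002], 0],
    [0.05, [0.029, 0.007, -0.002], 0],
    [0.05, [0.044, 0.0105, -0.002], 0],
    [0.05, [0.058, 0.014, -0.002], 0],
    [0.05, [0.073, 0.0175, -0.002], 0],
    [0.05, [0.083, 0.02, -0.002], 0],
    [0.05, [0.083, 0.02, -0.002], 0],
  ],
)

```text
time_s: 8.0
position: [0.5513, -0.2537, 0.2083]
orientation: [[0.972, 0.237, 0.003], [0.237, -0.972, -0.0], [0.003, 0.001, -1.0]]
ft_force: [2.3, 2.1, -0.1]
finger_gap: 0.651
```

>>> arm_command(
  increments=[
    [0.05, [0.003, 0.0007, 0], 0],
    [0.05, [0.006, 0.0014, 0], 0],
    [0.05, [0.008, 0.0019, 0], 0],
    [0.05, [0.01, 0.0024, 0], 0],
    [0.05, [0.012, 0.0029, 0], 0],
    [0.05, [0.012, 0.0029, 0], 0],
  ],
)

```text
time_s: 8.6
position: [0.5612, -0.2512, 0.2074]
orientation: [[0.972, 0.237, -0.003], [0.237, -0.972, 0.0], [-0.003, -0.001, -1.0]]
ft_force: [-11.3, -4.9, 0.6]
finger_gap: 0.645
```

>>> arm_command(
  increments=[
    [0.05, [0.0005, -0.0015, 0], 0],
    [0.05, [0.001, -0.003, 0], 0],
    [0.05, [0.0013, -0.0045, 0], 0],
    [0.05, [0.0015, -0.006, 0], 0],
    [0.05, [0.0015, -0.006, 0], 0],
  ],
)

```text
time_s: 9.1
position: [0.5621, -0.2557, 0.207]
orientation: [[0.971, 0.237, -0.006], [0.237, -0.971, 0.003], [-0.005, -0.004, -1.0]]
ft_force: [-4.7, 9.6, 2.3]
finger_gap: 0.651
```

>>> arm_command(
  increments=[
    [0.05, [0.0015, -0.0006, 0], 0],
    [0.05, [0.003, -0.0002, 0], 0],
    [0.05, [0.0035, -0.0002, 0], 0],
    [0.05, [0.0035, -0.0002, 0], 0],
  ],
)

```text
time_s: 9.5
position: [0.5635, -0.2556, 0.2068]
orientation: [[0.971, 0.238, -0.012], [0.238, -0.971, 0.005], [-0.01, -0.008, -1.0]]
ft_force: [-14.2, 1.1, 9.5]
finger_gap: 0.648
```

```bash
python3 - <<'E'
from h import *
from cell import *
import pickle
d=capture('top');e=capture('scene');c=capture('wrist');pickle.dump((d,e,c),open('w4.pkl','wb'))
a=cv2.resize(d['img'][110:220,350:440],None,fx=4.4,fy=4.4,interpolation=3);b=cv2.resize(e['img'][230:320,145:215],None,fx=5.38,fy=5.38,interpolation=3)
print(a.shape,b.shape)
o=np.hstack([a,b[:484]]);cv2.imwrite('pics/w4.png',o)
s=get_state();print(s['time_s'],s['position'],s['ft_force'],s['finger_gap'])
E
```

```text
(484, 396, 3) (484, 377, 3)
9.65 [ 0.56347803 -0.25559743  0.20674942] [-15.48255871   1.469437     9.5087801 ] 0.6520916905941136
```

View pics/w4.png

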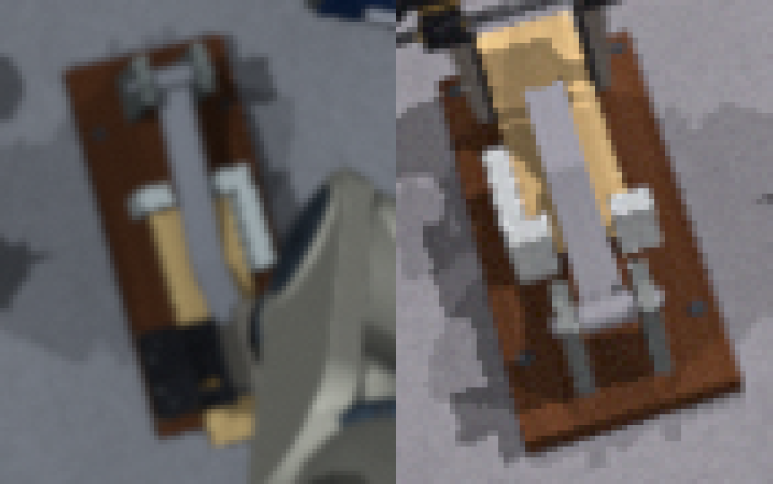

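Board appears home against both fences with the arm on top (right panel: end fence blocks at (530,240) and (635,215), board touching). Release and rise.

>>> arm_command(
  increments=[
    [0.0919, [0, 0, 0.0], 0],
    [0.0919, [0, 0, 0], 0],
    [0.0919, [0, 0, 0], 0],
    [0.0919, [0, 0, 0.0], 0],
    [0.0919, [0, 0, 0.05], 0],
    [0.0919, [0, 0, 0.1], 0],
    [0.0919, [0, 0, 0.15], 0],
    [0.0919, [0, 0, 0.2], 0],
    [0.0919, [0, 0, 0.2], 0],
    [0.0919, [0, 0, 0.2], 0],
  ],
)

```text
time_s: 10.65
position: [0.5638, -0.2556, 0.4081]
orientation: [[0.971, 0.238, -0.009], [0.238, -0.971, 0.004], [-0.008, -0.006, -1.0]]
ft_force: [0.1, 0.5, -1.1]
finger_gap: 0.993
```

```bash
python3 - <<'E'
from h import *
from cell import *
import pickle
c=capture('wrist');pickle.dump(c,open('w5.pkl','wb'))
cv2.imwrite('pics/w5.png',cv2.resize(c['img'],(784,588),interpolation=3))
s=get_state();print(s['time_s'],s['position'],s['ft_force'],s['finger_gap'],s['joint_pos'])
E
```

```text
10.7 [ 0.56328127 -0.25546481  0.40629658] [-0.16868064  0.2570265  -0.15334499] 1.0036100719754668 [-4.28099762e-01  3.44836065e-01  1.64153049e+00 -4.40149854e-04
  1.16792593e+00  9.02869956e-01]
```

View pics/w5.png

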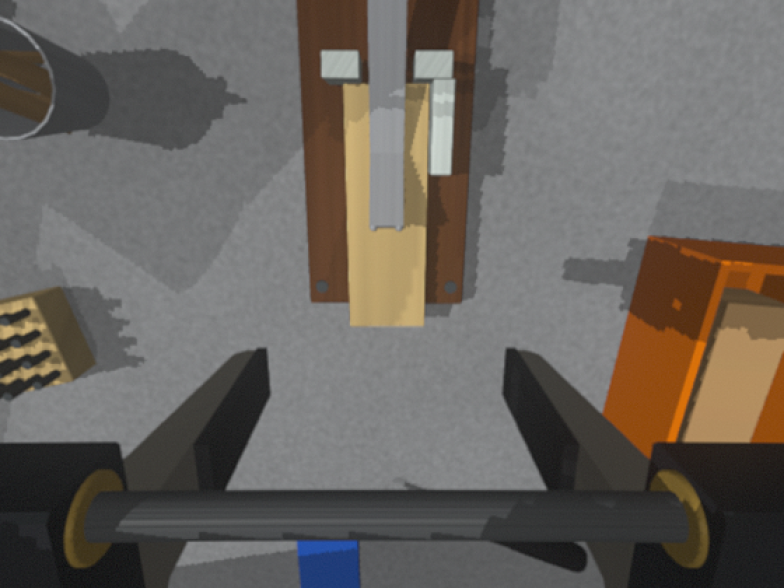

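Wrist view: board tail at (350–424,326), bed's near edge at (311–463,302), board's fence end at y≈84 hard against the end blocks (84), and its right edge at (429,84) along the side fence face (431). I'll check these numerically.

```bash
python3 - <<'E'
from h import *
import pickle
c=pickle.load(open('w5.pkl','rb'))
def back(px,z):
    n=cv2.undistortPoints(np.array([[px]],float),c['K'],np.array(c['distortion']))[0,0]
    T=c['camera_from_world'];C=-T[:3,:3].T@T[:3,3];d=T[:3,:3].T@np.r_[n,1];return C+d*(z-C[2])/d[2]
pts=crop([(311,302),(463,302),(298,0),(478,0)],0,0,1.4)
w=[back(p,.016) for p in pts]
# jig fit: corners + left/right edges
def f(p):
    q=[(Rz(p[2]).T@(x-[p[0],p[1],0])) for x in w]
    return [q[0][0]+.065,q[0][1]-.062,q[1][0]+.065,q[1][1]+.062,q[2][1]-.062,q[3][1]+.062]
r=least_squares(f,[.5866,-.2484,.2361],x_scale=.01);p=r.x;print('jig',p.round(4),(r.fun*1e3).round(1))
for n,px in(('tailL',(350,326)),('tailR',(424,326)),('leadL',(344,85)),('leadR',(429,85))):
    print(n,((Rz(p[2]).T@(back(crop([px],0,0,1.4)[0],.028)-[p[0],p[1],0]))*1e3).round(1))
E
```

```text
jig [ 0.5885 -0.2481  0.2385] [-0.2  0.3  0.2 -0.1 -1.1  1. ]
tailL [-81.5  29.7  28. ]
tailR [-81.3 -29.8  28. ]
leadL [96.6 30.  28. ]
leadR [ 96.6 -28.6  28. ]
```

Within about 1.5 mm of home on both axes. A short nudge on the tail with the closed fingers will make sure.

>>> arm_command(
  increments=[
    [0, [-0.087, -0.021, 0], 0],
    [0, [-0.087, -0.021, 0], 0],
    [0, [-0.087, -0.021, 0], 0],
    [0, [-0.087, -0.021, -0.05], 0],
    [0, [-0.087, -0.021, -0.1], 0],
    [0, [-0.087, -0.021, -0.15], 0],
    [0, [-0.087, -0.021, -0.19], 0],
    [0, [-0.087, -0.021, -0.202], 0],
    [0, [-0.087, -0.021, -0.202], 0],
    [0, [-0.075, -0.018, -0.202], 0],
    [0, [-0.068, -0.0165, -0.202], 0],
    [0, [-0.066, -0.016, -0.202], 0],
    [0, [-0.064, -0.0155, -0.202], 0],
    [0, [-0.064, -0.0155, -0.202], 0],
  ],
)

```text
time_s: 12.1
position: [0.4997, -0.2709, 0.205]
orientation: [[0.971, 0.238, -0.011], [0.238, -0.971, 0.004], [-0.009, -0.007, -1.0]]
ft_force: [-0.5, -1.0, 1.0]
finger_gap: 0.006
```

Not in contact yet; creep on.

>>> arm_command(
  increments=[
    [0, [0.002, 0.0005, 0], 0],
    [0, [0.004, 0.001, 0], 0],
    [0, [0.006, 0.0015, 0], 0],
    [0, [0.006, 0.0015, 0], 0],
  ],
)

```text
time_s: 12.5
position: [0.5028, -0.2699, 0.2051]
orientation: [[0.971, 0.239, -0.018], [0.239, -0.971, 0.005], [-0.017, -0.009, -1.0]]
ft_force: [-17.4, -8.0, 12.8]
finger_gap: 0.005
```

>>> arm_command(
  increments=[
    [0, [-0.02, -0.005, 0], 0],
    [0, [-0.02, -0.005, 0.05], 0],
    [0, [-0.02, -0.005, 0.1], 0],
    [0.0919, [-0.02, -0.005, 0.15], 0],
    [0.0919, [-0.02, -0.005, 0.2], 0.15],
    [0.0919, [0.05, 0.1, 0.245], 0.3],
    [0.0919, [0.07, 0.561, 0.245], 0.45],
    [0.0919, [0.07, 0.561, 0.245], 0.6],
    [0.0919, [0.07, 0.561, 0.245], 0.75],
    [0.0919, [0.07, 0.561, 0.245], 0.9],
    [0.0919, [0.07, 0.561, 0.245], 1.05],
    [0.0919, [0.07, 0.561, 0.245], 1.2],
    [0.0919, [0.07, 0.561, 0.245], 1.35],
    [0.0919, [0.07, 0.561, 0.245], 1.5],
    [0.0919, [0.07, 0.561, 0.245], 1.65],
    [0.0919, [0.07, 0.561, 0.245], 1.8],
    [0.0919, [0.07, 0.561, 0.245], 1.95],
    [0.0919, [0.07, 0.561, 0.245], 2.1],
    [0.0919, [0.07, 0.561, 0.245], 2.25],
    [0.0919, [0.07, 0.561, 0.245], 2.4],
  ],
)

```text
time_s: 14.5
position: [0.5726, 0.2915, 0.4498]
orientation: [[-0.881, 0.473, 0.01], [0.473, 0.881, -0.016], [-0.017, -0.009, -1.0]]
ft_force: [0.5, 0.2, 0.1]
finger_gap: 1.001
```

>>> arm_command(
  increments=[
    [0.0919, [0.0, 0, 0], 0.15],
    [0.0919, [0, 0, 0], 0.3],
    [0.0919, [0, 0, 0], 0.45],
    [0.0919, [0, 0, 0], 0.6],
    [0.0919, [0, 0, 0], 0.655],
    [0.0919, [0, 0, 0], 0.655],
  ],
)

```text
time_s: 15.1
position: [0.5725, 0.2913, 0.4498]
orientation: [[-0.987, -0.162, 0.018], [-0.162, 0.987, -0.007], [-0.016, -0.01, -1.0]]
ft_force: [1.0, 0.1, 0.4]
finger_gap: 1.0
```

```bash
python3 - <<'E'
from h import *
from cell import *
import pickle
c=capture('wrist');pickle.dump(c,open('w6.pkl','wb'))
cv2.imwrite('pics/w6.png',cv2.resize(c['img'],(784,588),interpolation=3))
s=get_state();print(s['time_s'],s['position'],s['orientation'],s['finger_gap'],s['joint_pos'])
E
```

```text
15.15 [0.57251217 0.29133084 0.44979272] [[-0.98707373 -0.15929915  0.01758507]
 [-0.1594382   0.98718448 -0.00680218]
 [-0.01627612 -0.00951798 -0.99982223]] 0.9979769128673895 [ 0.47208272  0.33960176  1.55024798 -0.01486513  1.23920692 -1.25402781]
```

View pics/w6.png

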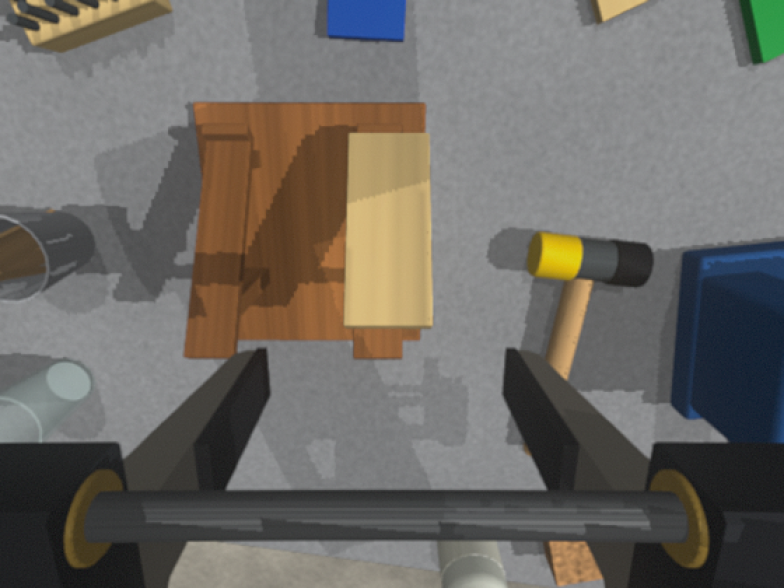

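Short board's corners at (349,133), (430,133), (432,325) and (345,325), squarely aligned with the jaws.

```bash
python3 - <<'E'
from h import *
import pickle
c=pickle.load(open('w6.pkl','rb'))
S=crop([(349,133),(430,133),(432,325),(345,325)],0,0,1.4)
t=np.radians(32);ex=np.array([np.cos(t),0,np.sin(t)]);ez=np.array([-np.sin(t),0,np.cos(t)])
def brd(p,l):
    q=[ez*.012+[0,s*.03,0] for s in(-1,1)]+[ex*l+ez*.012+[0,s*.03,0] for s in(1,-1)]
    return np.array(q)@Rz(p[3]).T+p[:3]
r=least_squares(lambda p:(proj(c,brd(p,.145))-S).ravel(),[.5,.28,.045,.15]);p=r.x
print(p.round(4),r.fun.round(1),'grip',(p[:3]+Rz(p[3])@(ex*.105+ez*.006)).round(4))
E
```

```text
[0.4921 0.2773 0.0414 0.1614] [ 0.1  0.1 -0.2  0.2  0.8 -0.  -0.7 -0.3] grip [0.5768 0.2911 0.1021]
```

>>> arm_command(
  increments=[
    [0.0919, [0.001, 0.001, -0.05], 0],
    [0.0919, [0.001, 0.001, -0.1], 0],
    [0.0919, [0.001, 0.001, -0.14], 0],
    [0.0919, [0.001, 0.001, -0.162], 0],
    [0.0919, [0.001, 0.001, -0.162], 0],
    [0.05, [0.001, 0.001, -0.162], 0],
    [0.05, [0.001, 0.001, -0.162], 0],
    [0.05, [0.001, 0.001, -0.162], 0],
    [0.05, [0.001, 0.001, -0.162], 0],
    [0.05, [0.001, 0.001, -0.162], 0],
    [0.05, [0.001, 0.001, -0.162], 0],
    [0.05, [0.001, 0.001, -0.162], 0],
  ],
)

```text
time_s: 16.35
position: [0.5739, 0.2925, 0.2891]
orientation: [[-0.987, -0.159, 0.019], [-0.16, 0.987, -0.006], [-0.018, -0.009, -1.0]]
ft_force: [-0.9, -0.7, 7.7]
finger_gap: 0.653
```

>>> arm_command(
  increments=[
    [0.05, [0, 0, 0.03], 0],
    [0.05, [0, 0, 0.07], 0],
    [0.05, [0, 0, 0.12], 0],
    [0.05, [-0.01, -0.04, 0.16], -0.15],
    [0.05, [-0.091, -0.565, 0.16], -0.3],
    [0.05, [-0.091, -0.565, 0.16], -0.45],
    [0.05, [-0.091, -0.565, 0.16], -0.6],
    [0.05, [-0.091, -0.565, 0.16], -0.75],
    [0.05, [-0.091, -0.565, 0.16], -0.9],
    [0.05, [-0.091, -0.565, 0.16], -1.05],
    [0.05, [-0.091, -0.565, 0.16], -1.2],
    [0.05, [-0.091, -0.565, 0.16], -1.35],
    [0.05, [-0.091, -0.565, 0.16], -1.5],
    [0.05, [-0.091, -0.565, 0.16], -1.65],
    [0.05, [-0.091, -0.565, 0.16], -1.8],
    [0.05, [-0.091, -0.565, 0.16], -1.95],
    [0.05, [-0.091, -0.565, 0.16], -2.1],
    [0.05, [-0.091, -0.565, 0.16], -2.25],
    [0.05, [-0.091, -0.565, 0.16], -2.4],
    [0.05, [-0.091, -0.565, 0.16], -2.5],
  ],
)

```text
time_s: 18.35
position: [0.4827, -0.2725, 0.4491]
orientation: [[0.7, 0.714, -0.019], [0.714, -0.7, -0.006], [-0.018, -0.009, -1.0]]
ft_force: [-0.1, -0.4, -1.3]
finger_gap: 0.647
```

>>> arm_command(
  increments=[
    [0.05, [0, 0, 0], -0.15],
    [0.05, [0, 0, 0], -0.3],
    [0.05, [0, 0, 0], -0.45],
    [0.05, [0, 0, 0], -0.563],
    [0.05, [0, 0, 0], -0.563],
    [0.05, [0, 0, 0], -0.563],
  ],
)

```text
time_s: 18.95
position: [0.4825, -0.2724, 0.4492]
orientation: [[0.972, 0.234, -0.02], [0.234, -0.972, 0.005], [-0.018, -0.009, -1.0]]
ft_force: [-0.1, -0.6, -1.2]
finger_gap: 0.652
```

>>> arm_command(
  increments=[
    [0.05, [0, 0, -0.05], 0],
    [0.05, [0, 0, -0.1], 0],
    [0.05, [0, 0, -0.14], 0],
    [0.05, [0, 0, -0.16], 0],
    [0.05, [0, 0, -0.172], 0],
    [0.05, [0, 0, -0.182], 0],
    [0.05, [0, 0, -0.192], 0],
    [0.05, [0, 0, -0.202], 0],
    [0.05, [0, 0, -0.212], 0],
    [0.05, [0, 0, -0.22], 0],
    [0.05, [0, 0, -0.225], 0],
    [0.05, [0, 0, -0.229], 0],
    [0.05, [0, 0, -0.229], 0],
  ],
)

```text
time_s: 20.25
position: [0.4827, -0.2724, 0.2198]
orientation: [[0.972, 0.234, -0.02], [0.234, -0.972, 0.005], [-0.018, -0.009, -1.0]]
ft_force: [-1.1, -0.1, 1.7]
finger_gap: 0.649
```

```bash
python3 - <<'E'
from h import *
from cell import *
import pickle
c=capture('wrist');d=capture('scene')
a=cv2.resize(c['img'],(560,420));b=cv2.resize(d['img'][215:325,125:215],(344,420),interpolation=3)
o=np.hstack([a,b]);o=cv2.resize(o,(800,372));cv2.imwrite('pics/w7.png',o)
s=get_state();print(s['time_s'],s['position'],s['ft_force'],s['finger_gap'])
E
```

```text
20.35 [ 0.48268117 -0.27242609  0.22023046] [-1.10374008 -0.70027645  0.6463009 ] 0.6476983886477433
```

View pics/w7.png

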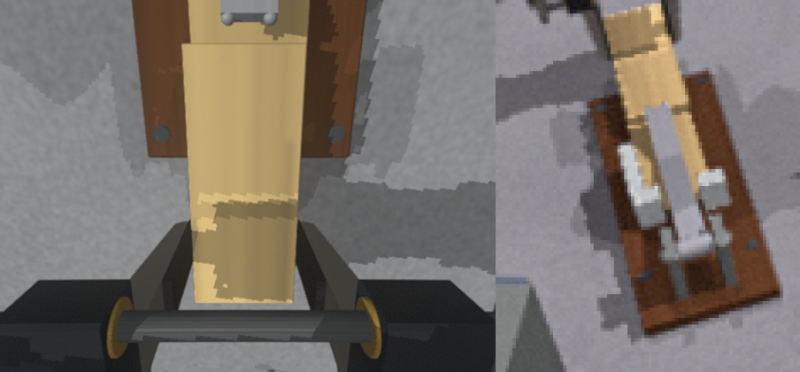

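Short board flat on the long one, its leading edge (185–305,43) about 12 mm before the lip (248,20), and about 3 mm to +y. Slide in.

>>> arm_command(
  increments=[
    [0.05, [0.012, 0.003, 0.001], 0],
    [0.05, [0.024, 0.006, 0.001], 0],
    [0.05, [0.036, 0.009, 0.001], 0],
    [0.05, [0.049, 0.012, 0.001], 0],
    [0.05, [0.061, 0.015, 0.0], 0],
    [0.05, [0.073, 0.018, 0.0], 0],
    [0.05, [0.083, 0.02, 0], 0],
    [0.05, [0.091, 0.022, 0], 0],
    [0.05, [0.091, 0.022, 0], 0],
  ],
)

```text
time_s: 21.25
position: [0.5753, -0.2499, 0.2203]
orientation: [[0.972, 0.235, -0.018], [0.235, -0.972, 0.005], [-0.016, -0.009, -1.0]]
ft_force: [4.0, 1.6, -1.5]
finger_gap: 0.649
```

>>> arm_command(
  increments=[
    [0.05, [0.003, 0.0007, 0], 0],
    [0.05, [0.006, 0.0014, 0], 0],
    [0.05, [0.008, 0.0019, 0], 0],
    [0.05, [0.01, 0.0024, 0], 0],
    [0.05, [0.01, 0.0024, 0], 0],
  ],
)

```text
time_s: 21.75
position: [0.5839, -0.2479, 0.2198]
orientation: [[0.972, 0.235, -0.022], [0.235, -0.972, 0.005], [-0.02, -0.01, -1.0]]
ft_force: [-9.4, -2.8, 0.8]
finger_gap: 0.647
```

>>> arm_command(
  increments=[
    [0.05, [0.0005, -0.0015, 0], 0],
    [0.05, [0.001, -0.003, 0], 0],
    [0.05, [0.0013, -0.004, 0], 0],
    [0.05, [0.0015, -0.005, 0], 0],
    [0.05, [0.0015, -0.005, 0], 0],
  ],
)

```text
time_s: 22.25
position: [0.5847, -0.2514, 0.2195]
orientation: [[0.972, 0.235, -0.024], [0.235, -0.972, 0.008], [-0.022, -0.013, -1.0]]
ft_force: [-5.6, 8.7, 2.2]
finger_gap: 0.646
```

>>> arm_command(
  increments=[
    [0.05, [0.0015, -0.0003, 0], 0],
    [0.05, [0.003, 0.0, 0], 0],
    [0.05, [0.003, 0.0, 0], 0],
  ],
)

```text
time_s: 22.55
position: [0.586, -0.2512, 0.2187]
orientation: [[0.972, 0.235, -0.03], [0.235, -0.972, 0.009], [-0.027, -0.016, -1.0]]
ft_force: [-10.4, -0.1, 1.0]
finger_gap: 0.648
```

Release, rise, then nudge the tail from behind as before (tail expected at jig x = -45).

>>> arm_command(
  increments=[
    [0.0919, [0, 0, 0.0], 0],
    [0.0919, [0, 0, 0], 0],
    [0.0919, [0, 0, 0], 0],
    [0.0919, [0, 0, 0.0], 0],
    [0.0919, [0, 0, 0.05], 0],
    [0.0919, [0, 0, 0.1], 0],
    [0.0919, [0, 0, 0.15], 0],
    [0.0919, [0, 0, 0.19], 0],
    [0.0919, [-0.02, -0.005, 0.19], 0],
    [0.0919, [-0.02, -0.005, 0.19], 0],
  ],
)

```text
time_s: 23.55
position: [0.5651, -0.2565, 0.4104]
orientation: [[0.972, 0.235, -0.028], [0.235, -0.972, 0.008], [-0.025, -0.014, -1.0]]
ft_force: [0.3, 0.9, -0.6]
finger_gap: 1.002
```

```bash
python3 - <<'E'
from h import *
from cell import *
import pickle
c=capture('wrist');pickle.dump(c,open('w8.pkl','wb'))
cv2.imwrite('pics/w8.png',cv2.resize(c['img'],(784,588),interpolation=3))
s=get_state();print(s['time_s'],s['position'],s['ft_force'],s['orientation'][:,2])
E
```

```text
23.6 [ 0.56558766 -0.25626101  0.40920743] [ 0.06030279  0.19358457 -0.3543393 ] [-0.02866618  0.00888813 -0.99954952]
```

View pics/w8.png

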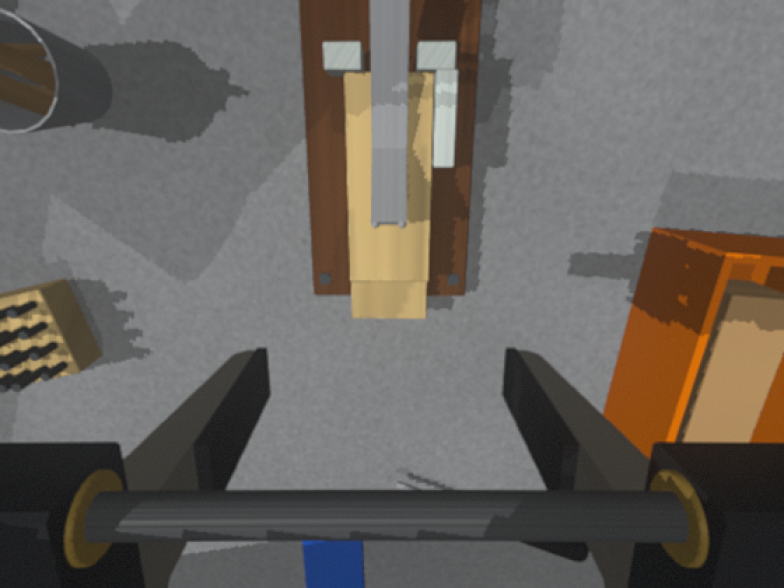

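Wrist view: long tail at (353–426,318), short tail at (350–429,281), bed near edge at (315–466,294), leading end against the blocks at y≈72.

```bash
python3 - <<'E'
from h import *
import pickle
c=pickle.load(open('w8.pkl','rb'))
def back(px,z):
    n=cv2.undistortPoints(np.array([[px]],float),c['K'],np.array(c['distortion']))[0,0]
    T=c['camera_from_world'];C=-T[:3,:3].T@T[:3,3];d=T[:3,:3].T@np.r_[n,1];return C+d*(z-C[2])/d[2]
w=[back(p,.016) for p in crop([(315,294),(466,294),(300,0),(481,0)],0,0,1.4)]
def f(p):
    q=[(Rz(p[2]).T@(x-[p[0],p[1],0])) for x in w]
    return [q[0][0]+.065,q[0][1]-.062,q[1][0]+.065,q[1][1]+.062,q[2][1]-.062,q[3][1]+.062]
r=least_squares(f,[.5866,-.2484,.2361],x_scale=.01);p=r.x;print('jig',p.round(4),(r.fun*1e3).round(1))
for n,px,z in(('LtailL',(353,318),.028),('LtailR',(426,318),.028),('StailL',(350,281),.04),('StailR',(429,281),.04),('SleadL',(345,73),.04),('SleadR',(433,73),.04),('blockL top near',(324,68.5),.052),('blockR',(456,68.5),.052)):
    print(n,((Rz(p[2]).T@(back(crop([px],0,0,1.4)[0],z)-[p[0],p[1],0]))*1e3).round(1))
E
```

```text
jig [ 0.5888 -0.2482  0.2404] [-0.1 -0.   0.1  0.1 -0.9  0.8]
LtailL [-81.5  30.1  28. ]
LtailR [-81.4 -28.8  28. ]
StailL [-46.7  30.6  40. ]
StailR [-46.6 -29.5  40. ]
SleadL [97.2 29.9 40. ]
SleadR [ 96.9 -28.4  40. ]
blockL top near [98.5 42.1 52. ]
blockR [ 98.1 -42.   52. ]
```

```bash
python3 -c "
from cell import *
print(sign_off()); s=get_state(); print(s['time_s'],s['ft_force'])"
```

```text
the job is handed in; nothing more can be done
None
the job is handed in; nothing more can be done
```

Both boards are stacked on the jig's bed under the sprung arm, the long one at the bottom and the short one on top. I released them and handed the job in at about 23.6 s of the 67 s allowed; `sign_off()` gave no verdict.

I pressed each board's low end down, on the bed for the long board and on the long board for the short one, until the board turned flat in the fingers. Then I slid it in until the contact forces showed it against the end fence and the side fence. The long board's tail also got a 19 N push after release, with the fingers closed; the short board did not get that extra push.

**Last check, from the wrist camera:**
- **Along the jig:** the long tail measured at x = -81.5 mm (home is -80) and the short tail at -46.6 mm (home is -45). The end fence's own face measured about 1.7 mm short of its true position in the same picture. I therefore read both boards as flush, within about 0.5 mm, but the raw numbers differ by about 1.5 mm.
- **Across and angle:** both boards lie within about 1 mm of the jig's centre line and are aligned with it.
- **Not measured:** the arm's joint angle and the boards' heights. The picture shows the arm resting on the stack.

The wrist force was near zero and the gripper was open and clear of everything. I moved nothing else on purpose, but took no final overview picture to confirm the other things stayed put.

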